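# Screw the red lid onto the spice pot at the delicatessen counter

## Task

Put the red screw lid on the open white pot that stands in the sprung cradle and screw it fully home, gently, never forcing it: unless it happens to drop in at once, turn it backward until it is felt to drop into the thread, and only then forward to its stop. Leave the lid closed and let go of it, and leave everything else on the counter where it is.

Things in the scene. Friction and masses are not known exactly. Their poses are not given: they have to be found in the camera images.
- lid: Red screw lid, 66 mm across, loose, about 80 g, lying skirt down at the start. Origin: centre of the skirt's underside; z up. Skirt 15 mm deep, 60 mm wide inside; top disc 3 mm (upper face 18 mm above origin). Inside the skirt's foot four round pins, 3.6 mm thick, at the lid's +x, +y, -x, -y, point inward to 25.2 mm from the axis.
- lid_grip (a point): Centre of the grip bar that stands on the lid's disc, 32 mm above the lid's origin, turning with the lid. The bar is 50 mm long (along x), 20 mm wide (along y) and 28 mm high (18 to 46 mm above the lid's origin).
- pot_rim (a point): Centre of the upper rim of the open pot, about 125 mm above the counter; z up. Heights of the lid's origin relative to it: -0.5 mm when its pins lie on the narrow stop ribs, -3.5 mm on the thread crests (the usual case), -11 mm dropped into the thread entrances, -15 mm screwed home (disc on rim).
- pot_neck (a point): Point on the pot's axis 10 mm below the rim. Neck 48 mm across; four equal right-hand threads (clockwise from above closes) out to 28.5 mm from the axis. Clockwise come: entrance gap 20 deg, thread 64 deg, stop rib 6 deg, then again. At what angle they start differs each time and is NOT given by any pose here.
- pot: The open white ceramic pot, 68 mm across, 90 mm high, blue band. Origin: centre of its underside, 90 mm below pot_rim. Lid on the crests: clockwise is blocked by the ribs; counter-clockwise it slides, then falls 7.4 mm into the entrances after at most 85 deg (off a rib it first falls 3 mm onto the crests: not yet the start); 12 deg farther the next ribs block it.
- cradle: Dark round steel cradle fixed to the counter, 107 mm across, 46 mm high, holding the pot upright on its z axis. Origin: centre of its underside. It is sprung: the pot sinks about 1 mm per N pressed (14 mm at most) and comes back up; in its rubber grip it twists about 0.4 rad per N m. Pressed 5 to 10 N, the lid's drop can be felt.
- lid_pin (a point): Inner end of the lid's +x pin, 25 mm from its axis and 2 mm above its origin. From the entrances, turning clockwise draws the lid down 4 mm; the stop comes after 60 to 80 deg, and the lid is home over the last 10 deg before the stop. At a stop or rib a turning moment of 0.3 to 0.4 N m is firm enough; from about 0.65 N m on (30 N between lid and pot) it is forced.
- blue_lid: Bystander: flat round blue plastic lid, 68 mm across, 14 mm high, lying on the counter; belongs to something else. Origin: on its underside.
- caper_jar: Bystander: small closed green jar, 42 mm across, 75 mm high. Origin: on its underside.
- tin: Bystander: red tin, 74 mm across, 110 mm high. Origin: on its underside.
- honey_jar: Bystander: closed amber jar, 68 mm across, 95 mm high. Origin: on its underside.
- bowl: Bystander: blue bowl, 110 mm across, 50 mm high. Origin: on its underside.
- spoon: Bystander: wooden spoon lying flat. Origin: on its underside.
- spatula: Bystander: blue-handled spatula lying flat. Origin: on its underside.
There are look-alikes about, which are no part of the job. What is shaped like the lid but blue or purple is not meant.

How it is judged:
On the way, in this order (a step that is already met when the one before it is completed fails the run):
1. the lid is set over the pot's neck (horizontal distance between lid and pot_rim below 0.004 m and z of lid in the frame of pot_rim below 0.0015 m).
2. the lid has dropped into the thread entrances (horizontal distance between lid and pot_rim below 0.004 m and z of lid in the frame of pot_rim below -0.0095 m), for 0.1 s.
At the end, for the whole second after the job is handed in: the lid sits on the pot, centred within 4 mm and level within 0.06 rad, screwed down to within 1.2 mm of fully home (its origin at least 13.8 mm below the rim), at rest; the other things on the counter are where they were (within 30 mm) (horizontal distance between lid and pot_rim below 0.004 m and z of lid in the frame of pot_rim below -0.0138 m and angle between lid's own z axis and vertical below 0.06 rad and linear speed of lid below 0.02 m/s); the robot touches nothing.
It fails at once if the lid was forced: more than 30 N between lid and pot (contact force between lid and pot above 30 N).
It fails at once if something else on the counter was moved by more than 30 mm (distance of any of blue_lid, caper_jar, tin, honey_jar, bowl, spoon, spatula from where it was at the start of the episode above 0.03 m).
It also fails if it takes over 72 s, if anything falls off the work surface, if the arm or the gripper's body presses on something with over 40 N, if the wrist force passes 120 N, or if a joint passes its speed limit or range.

## Robot

A 6-joint arm with a two-finger parallel gripper is mounted at the origin on the work surface. World frame = base frame: x ahead of the robot, y to its left, z up, the work surface at z = 0. Lengths are in m, angles in rad, forces in N, time in s.
With the tool pointing down it reaches from about 0.275 to 0.85 m from the base axis. Payload 5.2 kg.
Tool frame: the origin (TCP) lies on the centre line of the jaws, within the pads' length; the fingertips stand 11 mm ahead of it and the grasp point (between the pads) lies 8 mm behind it; z points along the fingers, x is the direction in which the jaws open and shut, and the axes are right-handed (so a half turn about z gives the same grasp; the last joint's range is limited). The gripper opens to 85 mm and grips with 20 to 120 N. Pads are 22 mm wide; open, the fingers measure 114 mm over their backs; the gripper's body (76 mm by 85 mm) begins 54 mm behind the grasp point. The pads swing forward as they close: fully open they stand 13 mm farther back than shut.
Start: joints at [-1.451, 0.259, 1.535, -0, 1.348, -0.203], TCP at [0.174, -0.522, 0.242] pointing down, gripper open.
Joint ranges: [-3.14, 3.14], [-0.91, 2.08], [0.19, 2.58], [-1.22, 4.36], [0.22, 2.71], [-3.12, 3.12]. Speed limits (rad/s): [2.57, 2.57, 3.14, 3.14, 3.14, 3.14].

## Interface

Orientations are given as a rotation vector (axis times angle).
In Python, from plant import monitor, optics, manip gives the robot as it stands. The module is installed in compiled form; this text tells all that it offers.
- The arm moves only by the tool jog_arm, never from a script. Its argument "series" is a list of rows, each a list of 3 entries, a list of its own where there are three numbers: the shift along the tool's x, y, z in cm, then the turn, a rotation vector about the tool's x, y, z in degrees, then the finger opening in cm, from 0 to 8.54. A call has 1 to 8 rows; each row shifts and turns the commanded pose from where the row before left it, along the tool's axes as they then stand; what a row does not reach is not made up. A row lasts 1/12 s, in which the tool goes at most 41.7 mm and 7.16 degrees, less where a joint would pass 70% of its speed; a pose out of reach is approached as far as the arm can. A call is refused whole if a number of a shift passes 4.17 or a number of a turn 7.16, either way. A call with a gripper value outside its range is refused whole. The fingers move at their own pace and stop on an object; "grip_force" is the grip in N (left out, the last holds). Time passes only in rows, so rows that do not move let the fingers close. It gives the time, the measured TCP pose, the force and the opening at its end, in the units of the state.
- monitor.sense(): the state, without advancing time (a new reading comes with each control period).
- optics.read_camera(name): name is "scene" or "side" or "wrist"; returns the picture (480x640x3 uint8, blue, green, red); there is no depth.
- optics.get_calibration(name): a dict with "fx", "fy", "cx", "cy" (pixels), "distortion" ([k1, k2, p1, p2, k3] as OpenCV has them; the pictures are not rectified), "rvec" (rotation vector, rad) and "tvec" (3), from world to camera coordinates, as OpenCV has them. Camera axes: x right, y down, z forward; pixel columns grow to the right and rows downward; lengths in m; the calibration is good to about 2 mm. A picture is of the moment at which its call begins: read the wrist's pose just before it. get_calibration takes no time and is no camera call; for the wrist camera it gives the pose at the moment of the call.
- manip.sign_off(): hands the job in, once; it reports no verdict.
The state is a dict: "t": time; "q": joint angles; "dq": joint speeds; "joint_torque": joint torques, N m; "ee_pos": TCP position; "ee_rot": TCP orientation; "force": force on the tool from outside, world axes, zero at the start; "wrist_torque": the same for the moment, N m; "opening": opening from 0.0 (shut) to 1.0 (fully open).
Only numpy, scipy, OpenCV 4.12 (cv2) and the standard library are available. Lean on these libraries where they do the work, as an engineer would, in place of code of your own. Each camera call takes 0.05 s, during which the arm holds its last target.

## Working session

There is one attempt and no reset: what is moved stays moved. The work goes in short steps, Python scripts to look and compute and a tool call to move; the robot and the scene stay as the last step left them, time stands still between calls to the robot, and variables do not carry over. Pictures are saved under pics/ and viewed, and the job is handed in when it is done.

Besides the shell and the picture viewer there is one more tool, called as name(argument=value, ...) on one line, values as JSON. jog_arm: Moves the arm, as the interface text tells. Its arguments: {"type":"object","properties":{"series":{"type":"array","items":{"type":"array"}},"grip_force":{"type":"number"}},"required":["series"]}

```bash
ls; mkdir -p pics
python3 - <<'E'
from plant import monitor, optics
import cv2
print(monitor.sense())
for n in ["scene","side","wrist"]:
    c=optics.get_calibration(n); print(n,c)
    cv2.imwrite(f"pics/{n}0.png",optics.read_camera(n))
E
```

```text
pics
{'t': 0.0, 'q': array([-1.45080511e+00,  2.59379027e-01,  1.53608896e+00, -1.84619127e-05,
        1.34797985e+00, -2.02796770e-01]), 'dq': array([ 0.00138476, -0.00123223,  0.00057131, -0.00056714, -0.00142428,
        0.00092828]), 'joint_torque': array([ 7.78091703e-05, -4.46029150e+01, -2.90571767e+01, -1.49838293e-04,
        1.17863921e-02,  1.12881438e-05]), 'ee_pos': array([ 0.17442287, -0.52107837,  0.24145292]), 'ee_rot': array([-2.54845038e+00,  1.83480328e+00,  1.99348075e-03]), 'force': array([-0.05450245, -0.80035137, -0.06537693]), 'wrist_torque': array([-0.03124811, -0.00648672, -0.0415785 ]), 'opening': 0.9981651129914263}
scene {'fx': 503.9372625138307, 'fy': 503.9372625138307, 'cx': 328.5886299596757, 'cy': 234.39462830041148, 'distortion': array([-0.04823467,  0.        ,  0.        ,  0.        ,  0.        ]), 'rvec': array([ 1.87171249,  1.14487877, -0.62659073]), 'tvec': array([-0.2744962 , -0.17218247,  1.60983015])}
side {'fx': 596.8371310055654, 'fy': 596.8371310055654, 'cx': 317.11773898384644, 'cy': 231.67363838247599, 'distortion': array([-0.12634114,  0.        ,  0.        ,  0.        ,  0.        ]), 'rvec': array([ 0.90540488, -2.59062411,  0.94971732]), 'tvec': array([0.45643055, 0.32980596, 1.05905073])}
wrist {'fx': 368.34894169145684, 'fy': 368.34894169145684, 'cx': 319.55649012589686, 'cy': 244.15627049632076, 'distortion': array([-0.01158681,  0.        ,  0.        ,  0.        ,  0.        ]), 'rvec': array([-2.34235344,  1.68578056,  0.25988664]), 'tvec': array([-0.54796353, -0.03918097,  0.38098434])}
```

View pics/scene0.png

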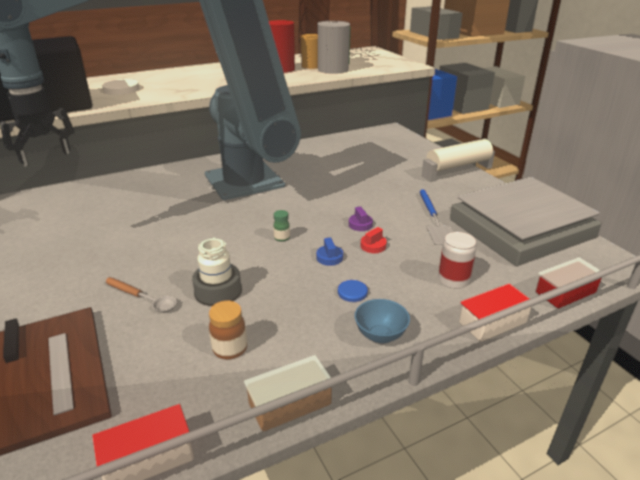

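View pics/side0.png

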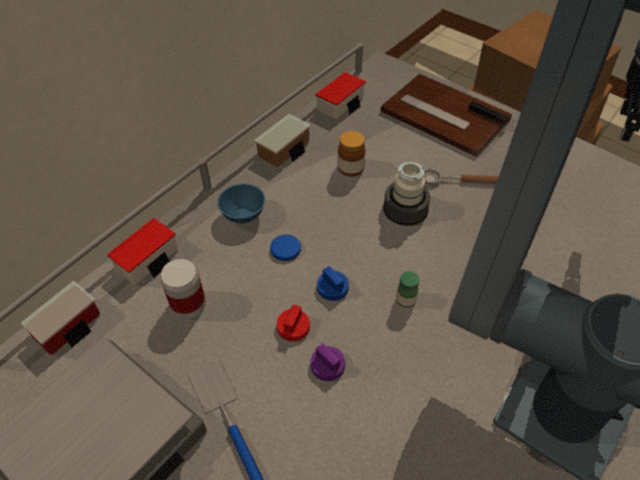

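View pics/wrist0.png

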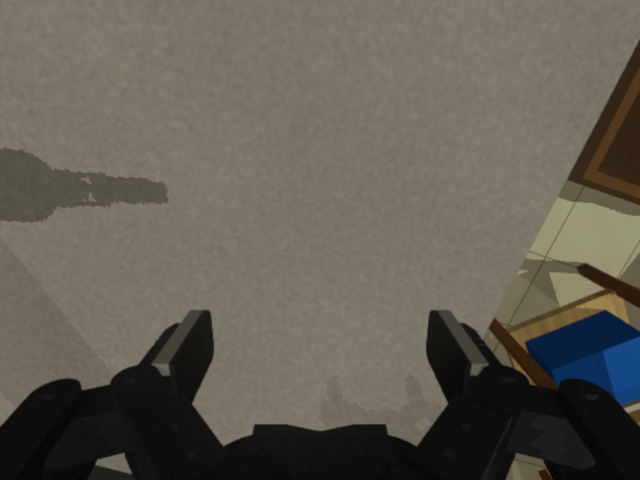

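The red lid is at scene (373,241) and side (293,324). The pot rim is at scene (213,246) and side (411,171). The blue and purple look-alikes stand beside the lid.

```bash
cat > h.py <<'E'
import numpy as np, cv2
from scipy.spatial.transform import Rotation as R
from plant import monitor, optics
def ray(c,px):
    K=np.array([[c['fx'],0,c['cx']],[0,c['fy'],c['cy']],[0,0,1]])
    u=cv2.undistortPoints(np.array([[px]],float),K,np.array(c['distortion']))[0,0]
    Rm=R.from_rotvec(c['rvec']).as_matrix()
    return -Rm.T@c['tvec'], Rm.T@np.array([u[0],u[1],1])
def plane(c,px,z):
    o,d=ray(c,px); return o+d*(z-o[2])/d[2]
def proj(c,P):
    K=np.array([[c['fx'],0,c['cx']],[0,c['fy'],c['cy']],[0,0,1]])
    return cv2.projectPoints(np.array(P,float).reshape(-1,1,3),np.array(c['rvec']),np.array(c['tvec']),K,np.array(c['distortion']))[0][:,0]
def tri(c1,p1,c2,p2):
    o1,d1=ray(c1,p1);o2,d2=ray(c2,p2)
    d1/=np.linalg.norm(d1);d2/=np.linalg.norm(d2)
    s=np.linalg.lstsq(np.c_[d1,-d2],o2-o1,rcond=None)[0]
    a=o1+d1*s[0];b=o2+d2*s[1]
    return (a+b)/2,np.linalg.norm(a-b)
def redmask(im):
    h=cv2.cvtColor(im,cv2.COLOR_BGR2HSV)
    return (((h[...,0]<8)|(h[...,0]>172))&(h[...,1]>150)&(h[...,2]>90)).astype(np.uint8)*255
E
python3 - <<'E'
from h import *
S=optics.get_calibration("scene");D=optics.get_calibration("side")
for n,c,p in (("scene",S,(373,241)),("side",D,(293,324))):
    m=redmask(cv2.imread(f"pics/{n}0.png"))
    k,l,st,ce=cv2.connectedComponentsWithStats(m)
    for i in range(1,k):
        if np.hypot(*(ce[i]-p))<25 and st[i,4]>50: print(n,st[i],ce[i],plane(c,ce[i],.018))
print(tri(S,(213,246),D,(411,171)))
big=[]
for n,(x,y) in (("scene",(213,270)),("side",(408,190)),("scene",(373,241)),("side",(293,324))):
    im=cv2.imread(f"pics/{n}0.png")[y-50:y+50,x-50:x+50]
    big.append(cv2.resize(im,(400,300) if 0 else (300,300),interpolation=cv2.INTER_CUBIC))
cv2.imwrite("pics/crop.png",np.vstack([np.hstack(big[:2]),np.hstack(big[2:])]))
E
```

```text
scene [361 228  25  25 447] [373.31319911 241.02237136] [0.51740214 0.16900642 0.018     ]
side [277 305  33  33 730] [292.81780822 322.12191781] [0.5109143  0.16861831 0.018     ]
(array([ 0.51287001, -0.23607753,  0.12035567]), np.float64(0.0047594554211508764))
```

View pics/crop.png

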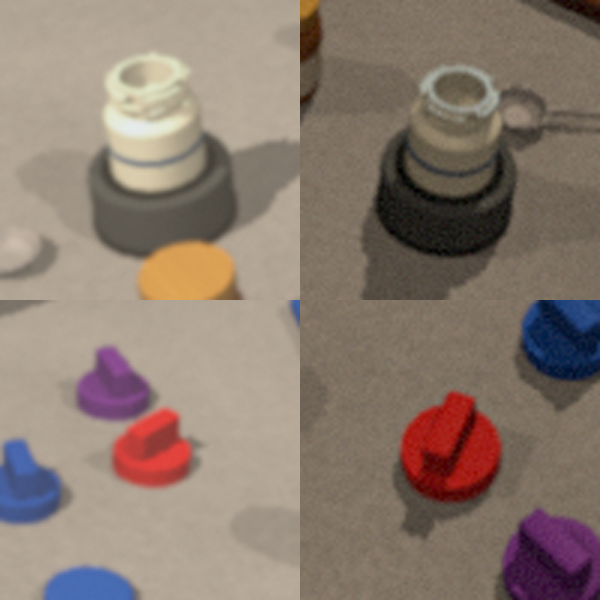

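```bash
cat >> h.py <<'E'
def tool():
    s=monitor.sense(); return s['ee_pos'],R.from_rotvec(s['ee_rot'])
def delta(p,yaw=None):
    """shift in tool cm to world p (with tool vertical), yaw = world dir angle of tool x"""
    P,r=tool(); m=r.as_matrix()
    print("shift cm",np.round(m.T@(np.array(p)-P)*100,2), "yaw now",np.degrees(np.arctan2(m[1,0],m[0,0])).round(2),"tilt z",m[:,2].round(4))
    if yaw is not None:
        x=np.array([np.cos(yaw),np.sin(yaw),0]);z=np.array([0,0,-1.]);T=np.c_[x,np.cross(z,x),z]
        print("turn deg",np.degrees((r.inv()*R.from_matrix(T)).as_rotvec()).round(2))
E
python3 - <<'E'
from h import *
W=optics.get_calibration("wrist");o,d=ray(W,(320,240));P,r=tool()
print(r.as_matrix().round(3)); print("cam in tool",r.inv().apply(o-P),"axis",r.inv().apply(d))
delta((.514,.169,.2))
S=optics.get_calibration("scene");D=optics.get_calibration("side")
# bar ends estimate rough: top ends scene crops
def cr(c,x,y,u,v): return (x-50+u/3,y-50+v/3)
a=plane(S,cr(S,373,241,135,137),.046);b=plane(S,cr(S,373,241,175,115),.046)
a2=plane(D,cr(D,293,324,135,160),.046);b2=plane(D,cr(D,293,324,160,98),.046)
print(a,b,a2,b2)
E
```

```text
[[ 0.317 -0.948 -0.   ]
 [-0.948 -0.317  0.001]
 [-0.001 -0.    -1.   ]]
cam in tool [-0.00093784 -0.07611367 -0.13247578] axis [5.23608080e-04 2.87657459e-01 9.57800438e-01]
shift cm [-54.68 -54.1    4.26] yaw now -71.5 tilt z [-2.0e-04  1.4e-03 -1.0e+00]
[0.53117415 0.14334819 0.046     ] [0.51639724 0.19159362 0.046     ] [0.49850883 0.19575838 0.046     ] [0.51618547 0.14997322 0.046     ]
```

jog_arm(series=[[[-2.88,-2.85,0],[0,0,0],8.54],[[-2.88,-2.85,0],[0,0,0],8.54],[[-2.88,-2.85,0],[0,0,0],8.54],[[-2.88,-2.85,0],[0,0,0],8.54],[[-2.88,-2.85,0],[0,0,0],8.54],[[-2.88,-2.85,0],[0,0,0],8.54],[[-2.88,-2.85,0],[0,0,0],8.54],[[-2.88,-2.85,0],[0,0,0],8.54]])

```text
t: 0.82
ee_pos: [0.3178, -0.2288, 0.2422]
ee_rot: [-2.549, 1.836, -0.0]
force: [1.5, 0.4, -0.0]
opening: 0.998
```

jog_arm(series=[[[-2.88,-2.85,0],[0,0,0],8.54],[[-2.88,-2.85,0],[0,0,0],8.54],[[-2.88,-2.85,0],[0,0,0],8.54],[[-2.88,-2.85,0],[0,0,0],8.54],[[-2.88,-2.85,0],[0,0,0],8.54],[[-2.88,-2.85,0],[0,0,0],8.54],[[-2.88,-2.85,0],[0,0,0],8.54],[[-2.88,-2.85,0.4],[0,0,0],8.54]])

```text
t: 1.48
ee_pos: [0.4615, 0.0622, 0.2389]
ee_rot: [-2.549, 1.835, -0.002]
force: [0.3, -0.0, -0.1]
opening: 0.999
```

jog_arm(series=[[[-2.88,-2.85,0.4],[0,0,-7],8.54],[[0,0,0.4],[0,0,-7],7],[[0,0,0.4],[0,0,-7],6],[[0,0,0.4],[0,0,-7],6],[[0,0,0.4],[0,0,-7],6],[[0,0,0.4],[0,0,-7],6],[[0,0,0.4],[0,0,-7],6],[[0,0,0.4],[0,0,-7],6]])

```text
t: 2.15
ee_pos: [0.4784, 0.0965, 0.2058]
ee_rot: [3.114, -0.414, -0.001]
force: [-0.5, 0.9, 1.0]
opening: 0.704
```

jog_arm(series=[[[0,0,0],[0,0,-7],6],[[0,0,0],[0,0,-7],6],[[0,0,0],[0,0,-7],6],[[0,0,0],[0,0,-7],6],[[0,0,0],[0,0,-2],6],[[0,0,0],[0,0,0],6],[[0,0,0],[0,0,0],6]])

```text
t: 2.73
ee_pos: [0.4785, 0.0964, 0.2061]
ee_rot: [-3.117, -0.394, 0.001]
force: [1.0, -1.0, -1.2]
opening: 0.702
```

Run:
```python
from h import *
W=optics.get_calibration("wrist");im=optics.read_camera("wrist");cv2.imwrite("pics/w1.png",im)
P,r=tool();print(P,monitor.sense()['q'],monitor.sense()['t'])
m=redmask(im);cs,_=cv2.findContours(m,cv2.RETR_EXTERNAL,cv2.CHAIN_APPROX_NONE)
for c in cs:
    if cv2.contourArea(c)>300:
        M=cv2.moments(c);print(cv2.contourArea(c),cv2.boundingRect(c),cv2.fitEllipse(c),plane(W,cv2.fitEllipse(c)[0],.012))
```

```text
[0.47849322 0.09640779 0.20613428] [-3.01751674e-02  1.76647021e-01  1.73326779e+00  1.01439276e-06
  1.23214884e+00 -2.81526752e-01] 2.7833
4825.5 (341, 106, 79, 80) ((380.0477600097656, 145.53099060058594), (76.5853500366211, 80.25178527832031), 32.62881851196289) [0.51252741 0.17122936 0.012     ]
```

View pics/w1.png

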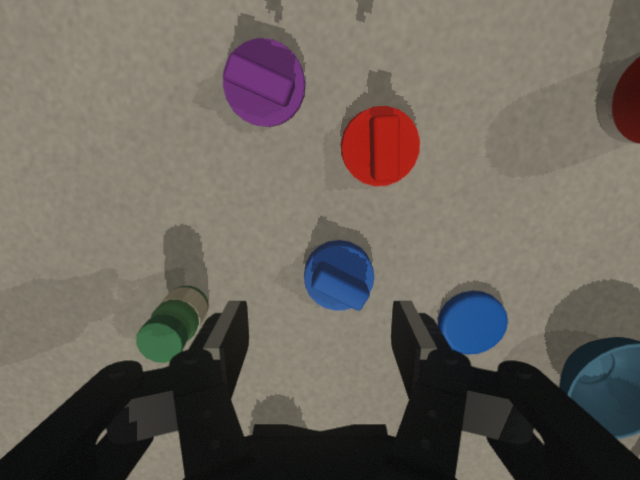

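The red lid is at (380,146), with its bar nearly vertical in the picture. Next I move over it and refine the measurement.

Run:
```python
from h import *
delta((.5125,.171,.15))
im=cv2.imread("pics/w1.png")[95:195,330:430]
cv2.imwrite("pics/c2.png",cv2.resize(im,(600,600),interpolation=cv2.INTER_CUBIC))
```

```text
shift cm [ 5.15 -6.38  5.61] yaw now 14.4 tilt z [-5.e-04  0.e+00 -1.e+00]
```

View pics/c2.png

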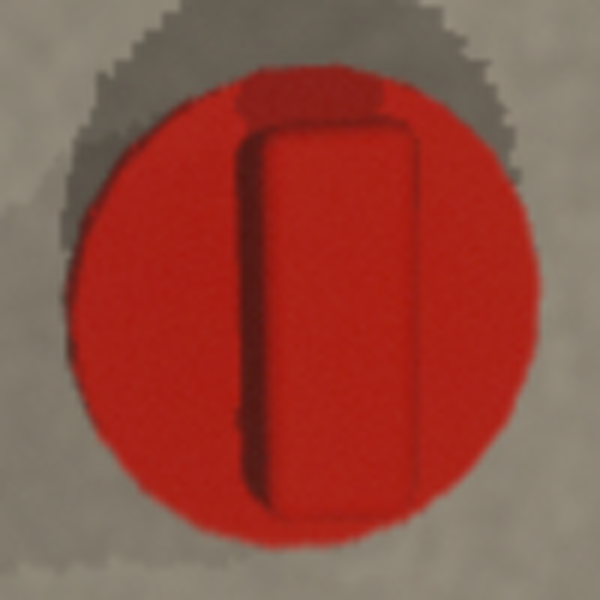

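Run:
```python
from h import *
W=optics.get_calibration("wrist")
f=lambda u,v:plane(W,(330+u/6-.5+.083,95+v/6-.5+.083),.046)[:2]
A,B,C,D=f(265,124),f(415,124),f(415,518),f(267,518)
for a,b in((A,D),(B,C)): print(np.degrees(np.arctan2(*(a-b)[::-1])),np.linalg.norm(a-b))
print(np.linalg.norm(A-B),(A+B+C+D)/4)
```

```text
107.16823319647729 0.049169179925349596
107.99302418742558 0.049219022739616744
0.01880021735982298 [0.51248111 0.17001913]
```

jog_arm(series=[[[1.0,-1.3,1.1],[0,0,0],6],[[1.0,-1.3,1.1],[0,0,0],6],[[1.0,-1.3,1.1],[0,0,0],6],[[1.0,-1.3,1.1],[0,0,0],6],[[1.15,-1.2,1.1],[0,0,0],6],[[0,0,0],[0,0,0],6],[[0,0,0],[0,0,0],6]])

```text
t: 3.37
ee_pos: [0.512, 0.1716, 0.1506]
ee_rot: [3.116, 0.397, -0.003]
force: [0.3, 0.1, 0.5]
opening: 0.7
```

Run:
```python
from h import *
W=optics.get_calibration("wrist");im=optics.read_camera("wrist");cv2.imwrite("pics/w2.png",im)
P,r=tool();print(P,monitor.sense()['force'])
m=redmask(im);cs,_=cv2.findContours(m,cv2.RETR_EXTERNAL,cv2.CHAIN_APPROX_NONE)
for c in cs:
    if cv2.contourArea(c)>300: print(cv2.boundingRect(c),plane(W,cv2.fitEllipse(c)[0],.012))
print(proj(W,[P,P+[0,0,-.1]]))
```

```text
[0.51216351 0.17111732 0.15118184] [-0.14863467 -1.42053485  0.76047229]
(277, 193, 87, 91) [0.51244448 0.16995527 0.012     ]
[[320.18352888 330.26253798]
 [320.27313175 251.8244461 ]]
```

View pics/w2.png

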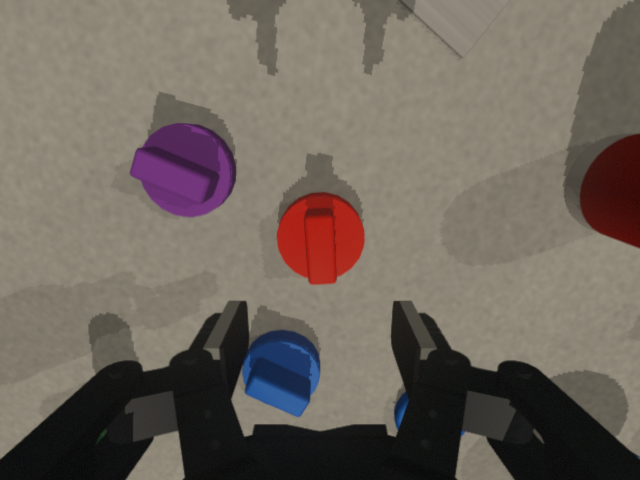

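jog_arm(series=[[[0,0.1,2],[0,0,-3],5],[[0,0,2],[0,0,0],5],[[0,0,2],[0,0,0],5],[[0,0,2],[0,0,0],5],[[0,0,1.5],[0,0,0],5],[[0,0,1],[0,0,0],5],[[0,0,0],[0,0,0],5],[[0,0,0],[0,0,0],5]])

```text
t: 4.08
ee_pos: [0.5129, 0.1698, 0.0468]
ee_rot: [3.105, 0.477, 0.0]
force: [0.3, 0.2, 0.2]
opening: 0.584
```

Run:
```python
from h import *
W=optics.get_calibration("wrist");im=optics.read_camera("wrist");cv2.imwrite("pics/w3.png",im)
delta((.5125,.170,.0325),np.radians(17.6));print(tool()[0],monitor.sense()['force'])
```

```text
shift cm [-0.09 -0.03  1.48] yaw now 17.47 tilt z [ 1.4e-03  1.0e-04 -1.0e+00]
turn deg [ 0.02 -0.08 -0.13]
[0.51344801 0.1700241  0.04734034] [-0.64712974  0.71659074  0.25862218]
```

View pics/w3.png

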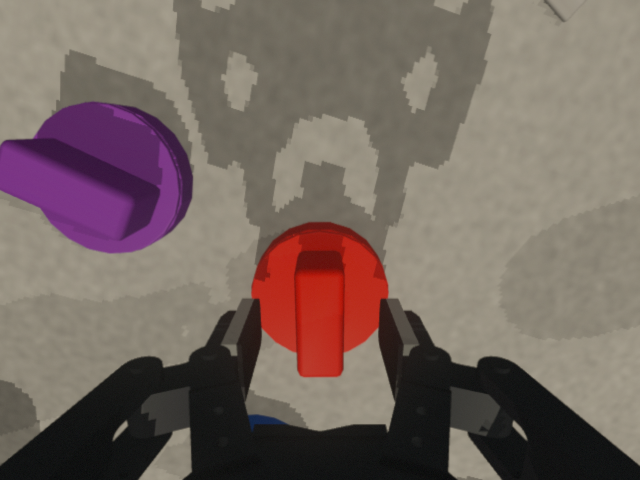

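jog_arm(series=[[[0,0,0.7],[0,0,0],5],[[0,0,0.6],[0,0,0],4],[[0,0,0],[0,0,0],1.5],[[0,0,0],[0,0,0],1.5],[[0,0,0],[0,0,0],1.5],[[0,0,0],[0,0,0],1.5],[[0,0,0],[0,0,0],1.5],[[0,0,0],[0,0,0],1.5]], grip_force=50)

```text
t: 4.8
ee_pos: [0.5128, 0.1703, 0.0334]
ee_rot: [3.105, 0.478, 0.0]
force: [0.5, 0.8, -0.4]
opening: 0.221
```

Run:
```python
from h import *
W=optics.get_calibration("wrist");im=optics.read_camera("wrist");cv2.imwrite("pics/w4.png",im)
delta((.5125,.170,.0325),np.radians(17.6));s=monitor.sense();print(tool()[0],s['force'],s['opening'],s['t'])
```

```text
shift cm [-0.03  0.02  0.08] yaw now 17.5 tilt z [ 0.  0. -1.]
turn deg [-0.  -0.  -0.1]
[0.51275665 0.1703273  0.03334901] [ 0.53576185 -0.59732115 -0.05602767] 0.22511754842329537 4.85
```

View pics/w4.png

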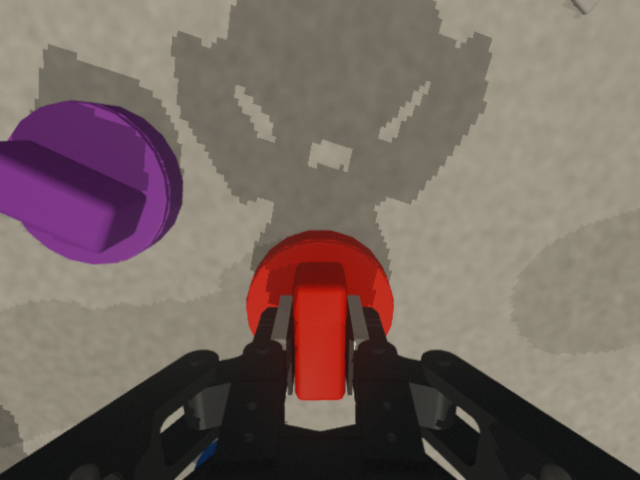

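jog_arm(series=[[[0,0,-1],[0,0,0],1.5],[[0,0,-2.5],[0,0,0],1.5],[[0,0,-3],[0,0,0],1.5],[[0,0,-3],[0,0,0],1.5],[[0,0,-3],[0,0,0],1.5],[[0,0,-3],[0,0,0],1.5],[[0,0,-2.5],[0,0,0],1.5],[[0,0,-1],[0,0,0],1.5]])

```text
t: 5.52
ee_pos: [0.5144, 0.1706, 0.2283]
ee_rot: [3.105, 0.478, 0.011]
force: [1.0, 0.1, 0.2]
opening: 0.223
```

Run:
```python
from h import *
P=np.array((.513,-.236));y=np.array([np.sin(np.radians(17.5)),-np.cos(np.radians(17.5))])
delta((*(P-.08*y),.225));s=monitor.sense();print(s['ee_pos'],s['force'],s['opening'],s['t'])
```

```text
shift cm [-12.36  30.73   0.28] yaw now 17.5 tilt z [ 7.2e-03  8.0e-04 -1.0e+00]
[0.51439378 0.17055212 0.22826241] [1.00526676 0.13341798 0.20170109] 0.22330506116659232 5.5167
```

jog_arm(series=[[[-0.4,1.0,0],[0,0,0],1.5],[[-0.8,2.0,0],[0,0,0],1.5],[[-1.2,3.0,0],[0,0,0],1.5],[[-1.2,3.0,0],[0,0,0],1.5],[[-1.2,3.0,0],[0,0,0],1.5],[[-1.2,3.0,0],[0,0,0],1.5],[[-1.2,3.0,0],[0,0,0],1.5],[[-1.2,3.0,0],[0,0,0],1.5]])

```text
t: 6.18
ee_pos: [0.4939, -0.057, 0.2212]
ee_rot: [-3.104, -0.477, 0.005]
force: [0.5, 0.4, -0.5]
opening: 0.226
```

jog_arm(series=[[[-1.2,3.0,0],[0,0,0],1.5],[[-1.2,3.0,0],[0,0,0],1.5],[[-0.9,2.0,0],[0,0,0],1.5],[[-0.6,1.0,0],[0,0,0],1.5],[[-0.2,0.6,0],[0,0,0],1.5],[[0,0,0],[0,0,0],1.5],[[0,0,0],[0,0,0],1.5],[[0,0,0],[0,0,0],1.5]])

```text
t: 6.85
ee_pos: [0.4854, -0.1578, 0.223]
ee_rot: [-3.104, -0.479, 0.001]
force: [-0.2, 0.1, -1.1]
opening: 0.226
```

Run:
```python
from h import *
W=optics.get_calibration("wrist");np.save("W5.npy",W,allow_pickle=True);im=optics.read_camera("wrist");cv2.imwrite("pics/w5.png",im)
s=monitor.sense();print(s['ee_pos'],s['ee_rot'],s['force'],s['opening'],s['t'],s['q'])
```

```text
[ 0.48557339 -0.15774973  0.22317515] [-3.10404592e+00 -4.80197872e-01  1.72074780e-04] [-0.34294074 -0.39376992 -0.12973058] 0.22722768097350737 6.9 [-5.33160362e-01  2.02211401e-01  1.65695622e+00  4.29957498e-04
  1.28290467e+00 -8.40250428e-01]
```

View pics/w5.png

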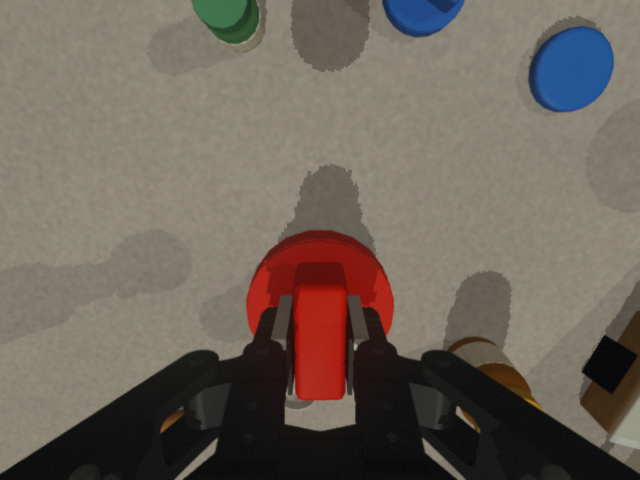

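The picture's "down" is tool +y, so the pot is hidden behind the gripper. I'll pass over it and look from the other side.

jog_arm(series=[[[0,1.2,0],[0,0,0],1.5],[[0,2.5,0],[0,0,0],1.5],[[0,3.0,0],[0,0,0],1.5],[[0,3.0,0],[0,0,0],1.5],[[0,3.0,0],[0,0,0],1.5],[[0,2.2,0],[0,0,0],1.5],[[0,1.1,0],[0,0,0],1.5],[[0,0,0],[0,0,0],1.5]])

```text
t: 7.57
ee_pos: [0.5342, -0.3139, 0.2227]
ee_rot: [3.105, 0.476, -0.0]
force: [-0.4, -0.0, 0.1]
opening: 0.223
```

jog_arm(series=[[[0,0,0],[0,0,0],1.5],[[0,0,0],[0,0,0],1.5],[[0,0,0],[0,0,0],1.5]])

```text
t: 7.82
ee_pos: [0.5335, -0.3101, 0.2235]
ee_rot: [-3.104, -0.48, 0.0]
force: [0.8, -0.0, -0.3]
opening: 0.224
```

Run:
```python
from h import *
W=optics.get_calibration("wrist");np.save("W6.npy",W,allow_pickle=True);im=optics.read_camera("wrist");cv2.imwrite("pics/w6.png",im)
s=monitor.sense();print(s['ee_pos'],s['ee_rot'],s['force'],s['opening'],s['t'],s['q'])
```

```text
[ 0.5335343  -0.31027486  0.22362391] [-3.10448282e+00 -4.79868846e-01 -6.90060096e-05] [ 0.26219705 -0.06313771 -0.95000272] 0.2206260528321258 7.8667 [-7.07348299e-01  3.91033965e-01  1.39292422e+00  1.95096883e-04
  1.35778889e+00 -1.01410790e+00]
```

View pics/w6.png

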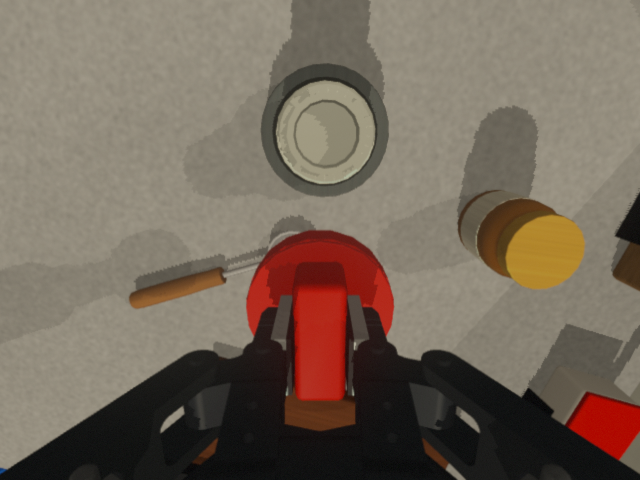

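Run:
```python
import cv2
im=cv2.imread("pics/w6.png")[60:200,255:395]
cv2.imwrite("pics/c6.png",cv2.resize(im,(700,700)[:2],interpolation=cv2.INTER_CUBIC)[50:650])
```

```text
(no output)
```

View pics/c6.png

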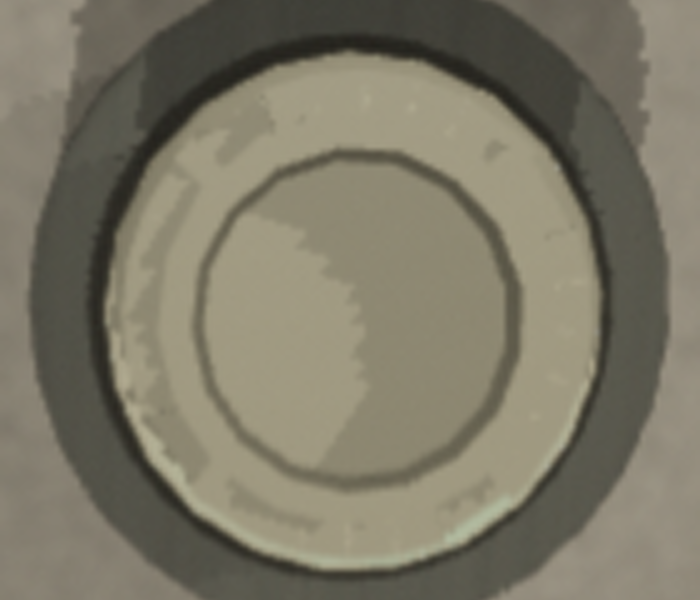

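Run:
```python
from h import *
W=np.load("W6.npy",allow_pickle=True).item()
def fit(pts,z):
    q=np.array([plane(W,(255+(u+.5)/5-.5,60+(v+50+.5)/5-.5),z)[:2] for u,v in pts])
    A=np.c_[2*q,np.ones(len(q))];s=np.linalg.lstsq(A,(q**2).sum(1),rcond=None)[0]
    r=np.sqrt(s[2]+s[:2]@s[:2]);print(z,s[:2].round(4),"dia",(2*r).round(4),"res",np.abs(np.linalg.norm(q-s[:2],axis=1)-r).max().round(4))
bore=[(193,320),(522,312),(355,148),(350,492),(232,205),(470,190),(245,445),(480,435)]
fit(bore,.125)
body=[(105,300),(607,305),(350,50),(355,572),(180,128),(530,125)]
for z in(.105,.1,.095): fit(body,z)
crad=[(30,300),(668,300),(75,130),(625,130)]
fit(crad,.046)
for n,z in (("lid bias",0),):pass
```

```text
0.125 [ 0.5146 -0.238 ] dia 0.0398 res 0.0002
0.105 [ 0.5147 -0.238 ] dia 0.0654 res 0.0001
0.1 [ 0.5148 -0.2381] dia 0.0667 res 0.0001
0.095 [ 0.5149 -0.2381] dia 0.068 res 0.0001
0.046 [ 0.5145 -0.2377] dia 0.1028 res 0.0
```

Bore, body and cradle agree: pot axis (0.5146, −0.2380), rim at z 0.125. Moving above it.

Run:
```python
from h import *
delta((.5149,-.2377,.175),np.radians(17.5))
```

```text
shift cm [ 0.41 -7.48  4.86] yaw now 17.57 tilt z [ 0.e+00  2.e-04 -1.e+00]
turn deg [-0.01 -0.    0.07]
```

jog_arm(series=[[[0.1,-1.0,0],[0,0,0],1.5],[[0.1,-2.0,0.4],[0,0,0],1.5],[[0.1,-2.0,1.0],[0,0,0],1.5],[[0.1,-1.5,1.5],[0,0,0],1.5],[[0,-1.0,1.5],[0,0,0],1.5],[[0,0,0.5],[0,0,0],1.5],[[0,0,0],[0,0,0],1.5],[[0,0,0],[0,0,0],1.5]])

```text
t: 8.53
ee_pos: [0.5152, -0.2391, 0.1749]
ee_rot: [3.104, 0.478, 0.001]
force: [-0.6, -0.3, -1.3]
opening: 0.226
```

jog_arm(series=[[[0,0,0],[0,0,0],1.5],[[0,0,0],[0,0,0],1.5],[[0,0,0],[0,0,0],1.5]])

```text
t: 8.78
ee_pos: [0.5153, -0.2398, 0.175]
ee_rot: [3.104, 0.477, 0.002]
force: [0.5, 0.5, -1.2]
opening: 0.223
```

Run:
```python
from h import *
delta((.5149,-.2377,.175),np.radians(17.5))
s=monitor.sense();print(s['ee_pos'],s['force'],s['wrist_torque'],s['q'])
big=[]
for n,(x,y) in (("scene",(213,260)),("side",(411,170))):
    im=optics.read_camera(n);cv2.imwrite(f"pics/{n}7.png",im)
    big.append(cv2.resize(im[y-50:y+50,x-50:x+50],(400,400),interpolation=cv2.INTER_CUBIC))
cv2.imwrite("pics/c7.png",np.hstack(big))
```

```text
shift cm [ 0.02 -0.22  0.  ] yaw now 17.46 tilt z [ 1.2e-03 -9.0e-04 -1.0e+00]
turn deg [ 0.07 -0.05 -0.04]
[ 0.51533663 -0.23982656  0.17504816] [ 0.45663453  0.5000688  -1.1637412 ] [-1.90159944e-03  3.30399107e-05  3.40638086e-03] [-6.31718987e-01  3.43108733e-01  1.58856031e+00 -6.25338604e-05
  1.20841725e+00 -9.36427698e-01]
```

View pics/c7.png

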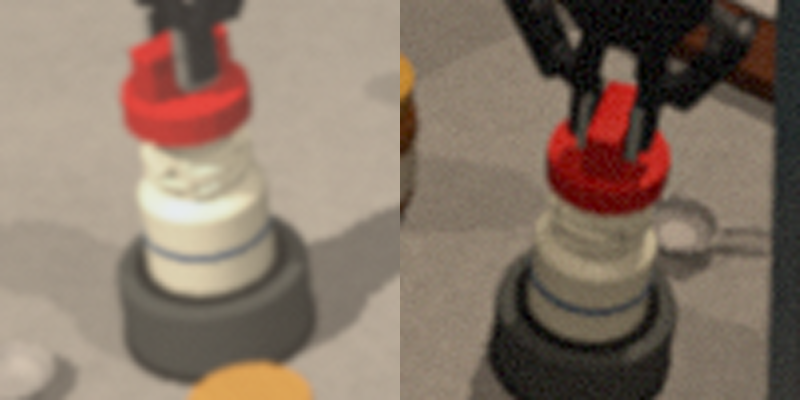

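Both views show the lid centred above the neck. I correct 2 mm, pre-turn clockwise in free air for joint-6 margin, and lower it.

jog_arm(series=[[[0,-0.2,0],[0,0,0],1.5],[[0,0,0.2],[0,0,6],1.5],[[0,0,0.2],[0,0,6],1.5],[[0,0,0.2],[0,0,6],1.5],[[0,0,0.2],[0,0,6],1.5],[[0,0,0.2],[0,0,6],1.5],[[0,0,0],[0,0,0],1.5],[[0,0,0],[0,0,0],1.5]])

```text
t: 9.55
ee_pos: [0.5142, -0.237, 0.1643]
ee_rot: [-3.123, 0.337, 0.0]
force: [0.9, -0.0, -0.4]
opening: 0.228
```

Run:
```python
from h import *
delta((.5149,-.2377,.165))
s=monitor.sense();print(s['ee_pos'],s['force'],s['wrist_torque'])
```

```text
shift cm [ 0.08  0.05 -0.07] yaw now -12.33 tilt z [-2.e-04  2.e-04 -1.e+00]
[ 0.51420508 -0.23702355  0.16425552] [ 0.88110358 -0.02673462 -0.42907373] [ 0.00762927 -0.02492049  0.01623864]
```

jog_arm(series=[[[0.05,0.05,0.2],[0,0,0],1.5],[[0,0,0.2],[0,0,0],1.5],[[0,0,0.2],[0,0,0],1.5],[[0,0,0.1],[0,0,0],1.5],[[0,0,0],[0,0,0],1.5],[[0,0,0],[0,0,0],1.5]])

```text
t: 10.05
ee_pos: [0.5146, -0.2376, 0.1572]
ee_rot: [-3.123, 0.342, 0.0]
force: [-0.6, 0.4, -0.4]
opening: 0.225
```

jog_arm(series=[[[0,0,0.2],[0,0,0],1.5],[[0,0,0.2],[0,0,0],1.5],[[0,0,0],[0,0,0],1.5],[[0,0,0],[0,0,0],1.5]])

```text
t: 10.38
ee_pos: [0.5148, -0.2378, 0.1534]
ee_rot: [3.123, -0.342, 0.0]
force: [0.7, -0.2, 0.9]
opening: 0.226
```

jog_arm(series=[[[0,0,0.2],[0,0,0],1.5],[[0,0,0.2],[0,0,0],1.5],[[0,0,0],[0,0,0],1.5],[[0,0,0],[0,0,0],1.5]])

```text
t: 10.72
ee_pos: [0.5149, -0.2378, 0.1497]
ee_rot: [3.123, -0.342, 0.001]
force: [0.3, 0.2, 4.4]
opening: 0.221
```

Run:
```python
from h import *
s=monitor.sense();print(s['ee_pos'],s['force'],s['wrist_torque'],s['q'][5])
big=[]
for n,(x,y) in (("scene",(213,260)),("side",(411,180))):
    im=optics.read_camera(n);cv2.imwrite(f"pics/{n}8.png",im)
    big.append(cv2.resize(im[y-50:y+50,x-50:x+50],(400,400),interpolation=cv2.INTER_CUBIC))
cv2.imwrite("pics/c8.png",np.hstack(big))
```

```text
[ 0.5148647  -0.23778598  0.14966356] [0.30967578 0.16996524 4.40492711] [-0.01258482  0.09620443  0.01988813] -0.4110949629018214
```

View pics/c8.png

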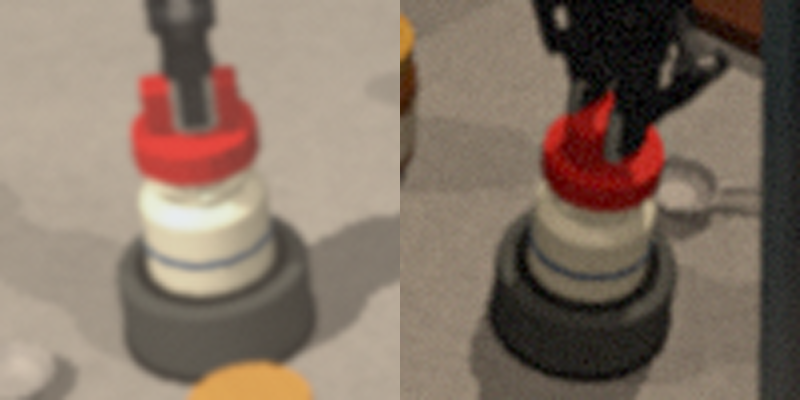

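Contact starts at about z 0.154 with roughly 1 N/mm, so the lid is on the thread crests. I press to about 8 N, then turn backward.

jog_arm(series=[[[0,0,0.2],[0,0,0],1.5],[[0,0,0.2],[0,0,0],1.5],[[0,0,0],[0,0,0],1.5],[[0,0,0],[0,0,0],1.5]])

```text
t: 11.15
ee_pos: [0.5149, -0.2379, 0.146]
ee_rot: [3.122, -0.342, 0.001]
force: [-1.8, 0.6, 6.9]
opening: 0.224
```

jog_arm(series=[[[0,0,0],[0,0,-3],1.5],[[0,0,0],[0,0,-3],1.5],[[0,0,0],[0,0,-3],1.5],[[0,0,0],[0,0,0],1.5]])

```text
t: 11.48
ee_pos: [0.5153, -0.238, 0.1462]
ee_rot: [3.139, -0.092, 0.003]
force: [-0.1, 1.0, 6.4]
opening: 0.223
```

```bash
cat > st.py <<'E'
from h import *
s=monitor.sense();P,r=tool();m=r.as_matrix()
print(s['t'],s['ee_pos'].round(4),"F",s['force'].round(2),"M",s['wrist_torque'].round(3),"yaw",np.degrees(np.arctan2(m[1,0],m[0,0])).round(2),"q6",np.degrees(s['q'][5]).round(1),"tilt",m[:2,2].round(3))
E
python3 st.py
```

```text
11.4833 [ 0.5153 -0.238   0.1462] F [-0.07  1.    6.45] M [ 0.11   0.078 -0.123] yaw -3.36 q6 -32.7 tilt [ 0.002 -0.001]
```

jog_arm(series=[[[0,0,0],[0,0,-3],1.5],[[0,0,0],[0,0,-3],1.5],[[0,0,0],[0,0,-3],1.5],[[0,0,0],[0,0,-3],1.5]])

```text
t: 11.82
ee_pos: [0.5154, -0.238, 0.1463]
ee_rot: [3.132, 0.236, 0.003]
force: [0.2, -0.0, 7.9]
opening: 0.221
```

jog_arm(series=[[[0,0,0],[0,0,-3],1.5],[[0,0,0],[0,0,-3],1.5],[[0,0,0],[0,0,-3],1.5],[[0,0,0],[0,0,0],1.5]])

```text
t: 12.15
ee_pos: [0.5154, -0.2379, 0.1463]
ee_rot: [3.103, 0.482, 0.003]
force: [0.4, 0.5, 7.9]
opening: 0.224
```

```bash
python3 st.py
```

```text
12.15 [ 0.5154 -0.2379  0.1463] F [0.44 0.52 7.87] M [ 0.146 -0.024 -0.084] yaw 17.64 q6 -53.7 tilt [ 0.002 -0.001]
```

Still on the crests at about 8 N. I keep turning back.

jog_arm(series=[[[0,0,0],[0,0,-3],1.5],[[0,0,0],[0,0,-3],1.5],[[0,0,0],[0,0,-3],1.5],[[0,0,0],[0,0,0],1.5]])

```text
t: 12.48
ee_pos: [0.5154, -0.2379, 0.1462]
ee_rot: [3.056, 0.723, 0.003]
force: [0.3, 1.0, 8.4]
opening: 0.223
```

jog_arm(series=[[[0,0,0],[0,0,-3],1.5],[[0,0,0],[0,0,-3],1.5],[[0,0,0],[0,0,-3],1.5],[[0,0,0],[0,0,0],1.5]])

```text
t: 12.82
ee_pos: [0.5153, -0.2379, 0.1462]
ee_rot: [2.99, 0.961, 0.002]
force: [-0.8, 1.7, 7.1]
opening: 0.222
```

```bash
python3 st.py
```

```text
12.8167 [ 0.5153 -0.2379  0.1462] F [-0.79  1.66  7.05] M [ 0.137  0.006 -0.064] yaw 35.64 q6 -71.7 tilt [ 0.002 -0.001]
```

jog_arm(series=[[[0,0,0],[0,0,-3],1.5],[[0,0,0],[0,0,-3],1.5],[[0,0,0],[0,0,0],1.5]])

```text
t: 13.07
ee_pos: [0.5155, -0.2379, 0.1463]
ee_rot: [2.935, 1.116, 0.003]
force: [0.6, 0.6, 7.3]
opening: 0.224
```

jog_arm(series=[[[0,0,0],[0,0,-3],1.5],[[0,0,0],[0,0,-3],1.5],[[0,0,0],[0,0,0],1.5]])

```text
t: 13.32
ee_pos: [0.5149, -0.2377, 0.1454]
ee_rot: [2.874, 1.268, 0.001]
force: [1.0, -0.2, 0.9]
opening: 0.226
```

jog_arm(series=[[[0,0,0],[0,0,-3],1.5],[[0,0,0],[0,0,-3],1.5],[[0,0,0],[0,0,0],1.5]])

```text
t: 13.57
ee_pos: [0.5144, -0.2376, 0.1449]
ee_rot: [-2.805, -1.414, 0.001]
force: [-0.2, -0.4, 1.5]
opening: 0.221
```

```bash
python3 st.py
```

```text
13.5667 [ 0.5144 -0.2376  0.1449] F [-0.22 -0.38  1.49] M [-0.006  0.005 -0.049] yaw 53.51 q6 -89.6 tilt [-0.001  0.   ]
```

Dropped: the force fell from 7.3 to 0.9 N and the tool went down about 1 mm, so about 7.5 mm relative, which is the entrances. Now forward (clockwise), following down.

jog_arm(series=[[[0,0,0.05],[0,0,0],1.5],[[0,0,0.05],[0,0,3],1.5],[[0,0,0.02],[0,0,3],1.5],[[0,0,0.02],[0,0,3],1.5],[[0,0,0.02],[0,0,3],1.5],[[0,0,0],[0,0,0],1.5]])

```text
t: 14.07
ee_pos: [0.5148, -0.2378, 0.1438]
ee_rot: [2.94, 1.107, 0.0]
force: [0.7, 0.0, 2.4]
opening: 0.225
```

```bash
python3 st.py
```

```text
14.0667 [ 0.5148 -0.2378  0.1438] F [0.74 0.03 2.37] M [-0.099 -0.039  0.035] yaw 41.27 q6 -77.3 tilt [ 0. -0.]
```

jog_arm(series=[[[0,0,0.02],[0,0,3],1.5],[[0,0,0.02],[0,0,3],1.5],[[0,0,0.02],[0,0,3],1.5],[[0,0,0.02],[0,0,3],1.5],[[0,0,0],[0,0,0],1.5]])

```text
t: 14.48
ee_pos: [0.5149, -0.2378, 0.143]
ee_rot: [3.038, 0.797, 0.001]
force: [1.1, 0.9, 2.2]
opening: 0.226
```

```bash
python3 st.py
```

```text
14.4833 [ 0.5149 -0.2378  0.143 ] F [1.06 0.86 2.22] M [-0.064 -0.158  0.06 ] yaw 29.39 q6 -65.5 tilt [ 0.001 -0.   ]
```

jog_arm(series=[[[0,0,0.02],[0,0,3],1.5],[[0,0,0.02],[0,0,3],1.5],[[0,0,0.02],[0,0,3],1.5],[[0,0,0.02],[0,0,3],1.5],[[0,0,0],[0,0,0],1.5]])

```text
t: 14.9
ee_pos: [0.5147, -0.2377, 0.1421]
ee_rot: [-3.105, -0.477, 0.0]
force: [0.7, 0.5, 2.3]
opening: 0.225
```

```bash
python3 st.py
```

```text
14.9 [ 0.5147 -0.2377  0.1421] F [0.74 0.48 2.33] M [ 0.01  -0.119 -0.   ] yaw 17.48 q6 -53.5 tilt [-0.  0.]
```

jog_arm(series=[[[0,0,0.02],[0,0,3],1.5],[[0,0,0.02],[0,0,3],1.5],[[0,0,0.02],[0,0,3],1.5],[[0,0,0],[0,0,0],1.5]])

```text
t: 15.23
ee_pos: [0.5145, -0.2376, 0.1414]
ee_rot: [-3.133, -0.234, 0.0]
force: [-0.6, -0.2, 1.7]
opening: 0.225
```

```bash
python3 st.py
```

```text
15.2333 [ 0.5145 -0.2376  0.1414] F [-0.61 -0.16  1.65] M [ 0.049  0.023 -0.005] yaw 8.54 q6 -44.6 tilt [-0.  0.]
```

jog_arm(series=[[[0,0,0.01],[0,0,3],1.5],[[0,0,0.01],[0,0,3],1.5],[[0,0,0],[0,0,0],1.5]])

```text
t: 15.48
ee_pos: [0.5145, -0.2376, 0.1412]
ee_rot: [-3.141, -0.071, 0.001]
force: [1.1, 0.8, 1.4]
opening: 0.222
```

```bash
python3 st.py
```

```text
15.4833 [ 0.5145 -0.2376  0.1412] F [1.08 0.79 1.42] M [ 0.085  0.09  -0.04 ] yaw 2.58 q6 -38.6 tilt [-0.  0.]
```

jog_arm(series=[[[0,0,0.01],[0,0,3],1.5],[[0,0,0.01],[0,0,3],1.5],[[0,0,0],[0,0,0],1.5]])

```text
t: 15.73
ee_pos: [0.5145, -0.2376, 0.141]
ee_rot: [-3.14, 0.093, 0.001]
force: [-1.4, 1.3, 2.0]
opening: 0.226
```

```bash
python3 st.py
```

```text
15.7333 [ 0.5145 -0.2376  0.141 ] F [-1.4   1.31  2.01] M [0.085 0.006 0.001] yaw -3.39 q6 -32.7 tilt [-0.  0.]
```

jog_arm(series=[[[0,0,0.01],[0,0,3],1.5],[[0,0,0.01],[0,0,3],1.5],[[0,0,0],[0,0,0],1.5]])

```text
t: 15.98
ee_pos: [0.5145, -0.2376, 0.1408]
ee_rot: [-3.131, 0.257, 0.001]
force: [-0.3, -0.6, 1.8]
opening: 0.227
```

```bash
python3 st.py
```

```text
15.9833 [ 0.5145 -0.2376  0.1408] F [-0.32 -0.6   1.79] M [0.073 0.094 0.016] yaw -9.37 q6 -26.7 tilt [-0.  0.]
```

jog_arm(series=[[[0,0,0],[0,0,2],1.5],[[0,0,0],[0,0,2],1.5],[[0,0,0],[0,0,0],1.5]])

```text
t: 16.23
ee_pos: [0.5146, -0.2377, 0.1408]
ee_rot: [-3.12, 0.364, 0.0]
force: [0.2, -0.4, 1.2]
opening: 0.225
```

```bash
python3 st.py
```

```text
16.2333 [ 0.5146 -0.2377  0.1408] F [ 0.23 -0.43  1.22] M [-0.024  0.042 -0.036] yaw -13.32 q6 -22.7 tilt [-0.  0.]
```

jog_arm(series=[[[0,0,0],[0,0,2],1.5],[[0,0,0],[0,0,2],1.5],[[0,0,0],[0,0,0],1.5]])

```text
t: 16.48
ee_pos: [0.5147, -0.2377, 0.1409]
ee_rot: [3.106, -0.474, 0.0]
force: [-0.1, 0.3, 1.3]
opening: 0.223
```

```bash
python3 st.py
```

```text
16.4833 [ 0.5147 -0.2377  0.1409] F [-0.11  0.28  1.27] M [ 0.053  0.042 -0.019] yaw -17.35 q6 -18.7 tilt [ 0. -0.]
```

jog_arm(series=[[[0,0,0],[0,0,2],1.5],[[0,0,0],[0,0,2],1.5],[[0,0,0],[0,0,0],1.5]])

```text
t: 16.73
ee_pos: [0.515, -0.2379, 0.141]
ee_rot: [3.087, -0.582, 0.001]
force: [0.6, -0.4, 1.5]
opening: 0.223
```

```bash
python3 st.py
```

```text
16.7333 [ 0.515  -0.2379  0.141 ] F [ 0.63 -0.35  1.54] M [-0.018 -0.247  0.112] yaw -21.36 q6 -14.7 tilt [ 0.001 -0.   ]
```

Moment is rising (0.11). Smaller steps now.

jog_arm(series=[[[0,0,0],[0,0,2],1.5],[[0,0,0],[0,0,0],1.5]])

```text
t: 16.9
ee_pos: [0.5151, -0.2379, 0.1411]
ee_rot: [3.076, -0.636, 0.002]
force: [2.8, -0.3, 1.1]
opening: 0.226
```

```bash
python3 st.py
```

```text
16.9 [ 0.5151 -0.2379  0.1411] F [ 2.81 -0.25  1.12] M [-0.052 -0.311  0.163] yaw -23.36 q6 -12.7 tilt [ 0.001 -0.   ]
```

jog_arm(series=[[[0,0,0],[0,0,2],1.5],[[0,0,0],[0,0,0],1.5]])

```text
t: 17.07
ee_pos: [0.5151, -0.2379, 0.1411]
ee_rot: [3.065, -0.69, 0.002]
force: [1.6, -0.1, 1.3]
opening: 0.223
```

```bash
python3 st.py
```

```text
17.0667 [ 0.5151 -0.2379  0.1411] F [ 1.55 -0.1   1.27] M [-0.021 -0.405  0.202] yaw -25.37 q6 -10.7 tilt [ 0.001 -0.001]
```

jog_arm(series=[[[0,0,0],[0,0,2],1.5],[[0,0,0],[0,0,0],1.5]])

```text
t: 17.23
ee_pos: [0.5151, -0.2379, 0.1411]
ee_rot: [3.052, -0.744, 0.002]
force: [2.8, -1.2, 0.6]
opening: 0.226
```

```bash
python3 st.py
```

```text
17.2333 [ 0.5151 -0.2379  0.1411] F [ 2.78 -1.24  0.6 ] M [-0.085 -0.498  0.28 ] yaw -27.38 q6 -8.7 tilt [ 0.001 -0.001]
```

jog_arm(series=[[[0,0,0],[0,0,1.5],1.5],[[0,0,0],[0,0,0],1.5]])

```text
t: 17.4
ee_pos: [0.5152, -0.2379, 0.1411]
ee_rot: [3.042, -0.783, 0.002]
force: [2.7, -0.1, 1.7]
opening: 0.224
```

```bash
python3 st.py
```

```text
17.4 [ 0.5152 -0.2379  0.1411] F [ 2.73 -0.12  1.74] M [-0.042 -0.55   0.355] yaw -28.87 q6 -7.2 tilt [ 0.001 -0.001]
```

At 0.355 N·m and climbing steadily, this is the stop. I unwind the rubber twist (less than the elastic wind-up), check by picture, then release.

jog_arm(series=[[[0,0,0],[0,0,-3],1.5],[[0,0,0],[0,0,-3],1.5],[[0,0,0],[0,0,0],1.5]])

```text
t: 17.65
ee_pos: [0.515, -0.2378, 0.1411]
ee_rot: [3.08, -0.62, 0.001]
force: [2.1, -0.8, 0.7]
opening: 0.224
```

```bash
python3 st.py
python3 - <<'E'
from h import *
big=[]
for n,(x,y) in (("scene",(213,260)),("side",(411,180))):
    im=optics.read_camera(n);cv2.imwrite(f"pics/{n}9.png",im)
    big.append(cv2.resize(im[y-50:y+50,x-50:x+50],(400,400),interpolation=cv2.INTER_CUBIC))
cv2.imwrite("pics/c9.png",np.hstack(big))
E
```

```text
17.65 [ 0.515  -0.2378  0.1411] F [ 2.11 -0.77  0.69] M [-0.082 -0.577  0.135] yaw -22.76 q6 -13.3 tilt [ 0.001 -0.   ]
```

View pics/c9.png

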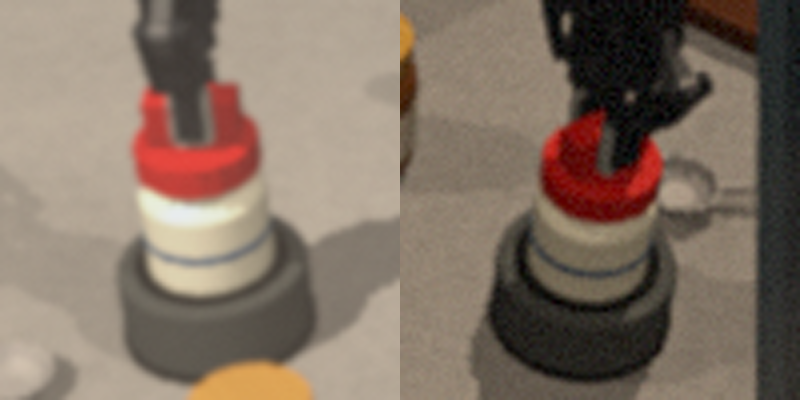

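The skirt meets the shoulder and no thread is visible. The height balance gives about −15 mm. Releasing.

jog_arm(series=[[[0,0,0],[0,0,0],2.6],[[0,0,0],[0,0,0],3.5],[[0,0,0],[0,0,0],4.5],[[0,0,0],[0,0,0],5],[[0,0,0],[0,0,0],5],[[0,0,-1],[0,0,0],5],[[0,0,-2],[0,0,0],5],[[0,0,-3],[0,0,0],5]], grip_force=20)

```text
t: 18.42
ee_pos: [0.5132, -0.2367, 0.1996]
ee_rot: [-3.076, 0.626, 0.008]
force: [0.3, -0.6, -0.0]
opening: 0.585
```

jog_arm(series=[[[0,4,-2],[0,0,0],5],[[0,4,0],[0,0,0],5],[[0,0,0],[0,0,0],5],[[0,0,0],[0,0,0],5],[[0,0,0],[0,0,0],5]])

```text
t: 18.83
ee_pos: [0.4842, -0.3086, 0.2197]
ee_rot: [-3.077, 0.628, 0.0]
force: [0.3, 0.7, -0.4]
opening: 0.587
```

```bash
python3 st.py
python3 - <<'E'
from h import *
W=optics.get_calibration("wrist");np.save("W10.npy",W,allow_pickle=True);cv2.imwrite("pics/w10.png",optics.read_camera("wrist"))
big=[]
for n,(x,y) in (("scene",(213,260)),("side",(411,180))):
    im=optics.read_camera(n);cv2.imwrite(f"pics/{n}10.png",im)
    big.append(cv2.resize(im[y-50:y+50,x-50:x+50],(400,400),interpolation=cv2.INTER_CUBIC))
cv2.imwrite("pics/c10.png",np.hstack(big))
E
```

```text
18.8333 [ 0.4842 -0.3086  0.2197] F [ 0.27  0.71 -0.39] M [ 0.028 -0.029 -0.022] yaw -23.07 q6 -20.6 tilt [-0.     0.001]
```

View pics/c10.png

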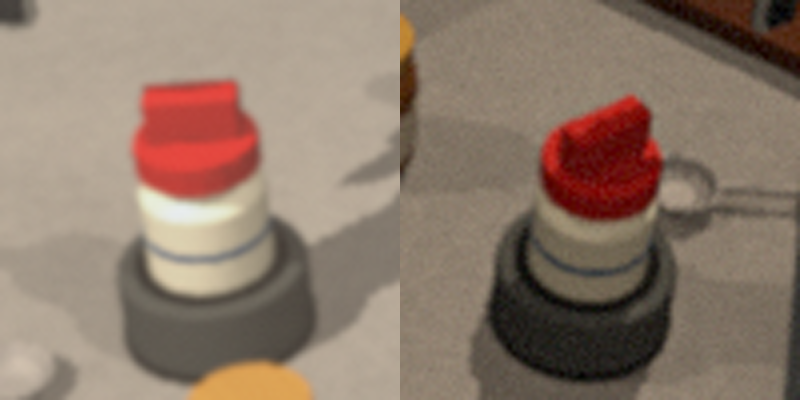

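View pics/w10.png

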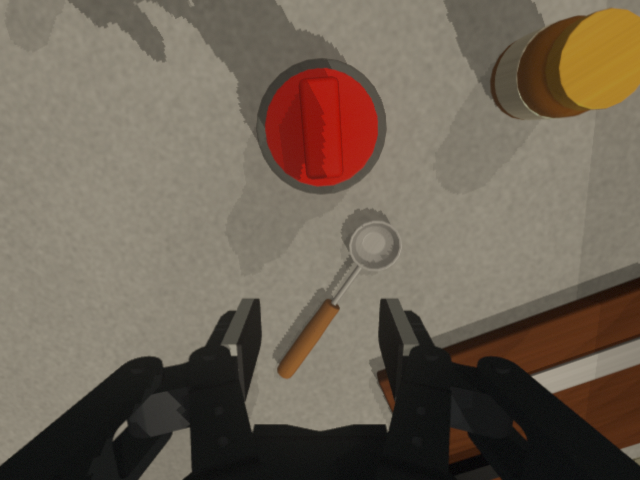

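Run:
```python
from h import *
W=np.load("W10.npy",allow_pickle=True).item()
im=cv2.imread("pics/w10.png");c=max(cv2.findContours(redmask(im),0,cv2.CHAIN_APPROX_NONE)[0],key=cv2.contourArea)
q=np.array([plane(W,p,.128)[:2] for p in c[:,0].astype(float)]);(x,y),r=cv2.minEnclosingCircle(q.astype(np.float32));print("lid centre",x,y,"dia",2*r)
for a,b in(((303,82),(306,178)),((338,80),(342,176))):
    d=plane(W,a,.156)-plane(W,b,.156);print("bar dir-90",np.degrees(np.arctan2(d[1],d[0]))-90)
for n in("scene","side"):
    d=cv2.absdiff(cv2.imread(f"pics/{n}0.png"),cv2.imread(f"pics/{n}10.png")).max(2)
    print(n,[cv2.boundingRect(c) for c in cv2.findContours((cv2.medianBlur(d,5)>60).astype(np.uint8),0,2)[0] if cv2.contourArea(c)>60])
```

```text
lid centre 0.5142756700515747 -0.23787927627563477 dia 0.06618616729974747
bar dir-90 -21.884208479939332
bar dir-90 -19.659653488546454
scene [(197, 230, 31, 30), (361, 228, 26, 25), (194, 192, 26, 12), (148, 162, 29, 51), (263, 142, 35, 16), (301, 136, 19, 8), (0, 113, 72, 24), (10, 88, 27, 7), (123, 68, 50, 48), (0, 62, 24, 19), (221, 54, 62, 61), (284, 34, 38, 61), (271, 20, 21, 39), (101, 0, 57, 30), (89, 0, 13, 24)]
side [(446, 324, 76, 96), (276, 305, 34, 39), (535, 281, 56, 42), (523, 196, 32, 81), (452, 187, 41, 111), (396, 155, 30, 29), (560, 133, 15, 36), (463, 131, 50, 47), (452, 114, 17, 14), (434, 107, 9, 12), (620, 100, 20, 41), (429, 61, 90, 59), (626, 43, 14, 44), (573, 43, 38, 43), (615, 19, 25, 23), (439, 0, 113, 67)]
```

```bash
python3 -c "
from plant import manip;print(manip.sign_off())"
```

```text
the job is handed in; nothing more can be done
None
```

The red lid is screwed down on the pot and released, and the job is handed in. The robot's clock stood at about 19 s of the 72 s allowed, and sign-off gave no verdict.

- **Fitting:** I set the lid on the thread crests, pressed to about 8 N and turned it backward about 58°. The force then fell from 7.3 to 0.9 N, a drop of about 7.5 mm into the thread entrances. I turned it forward about 65 to 70° from there to the stop, ending at 0.355 N·m, before letting go.
- **Lid position:** The last wrist picture puts the lid centre within 0.4 mm of the measured pot axis. Its measured width is 66.2 mm if the disc is at its home height.
- **Screwed home:** The bar sits at about −21°, where the turning moment had begun to rise. The skirt meets the pot's shoulder and no thread shows.
- **Depth:** From tool height and force I estimate about 15 mm below the rim, but only to about ±1 mm. I did not measure the depth directly.
- **Other things:** Comparing first and last pictures, the changes are at the lid's old place, the pot, and the arm and its shadow. No bystander moved, and the gripper is clear of everything.

No check failed or disagreed.

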